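# Shift the bench shaker into third gear and start it

## Task

Put the bench shaker into third gear and start it: with the fingertips push its gear lever across the gate to the third lane (the rightmost as the robot sees it, marked with three pips), then push it forward, away from the robot, fully home into that slot, and only then press the round start button right down and let it spring back. Push only - do not pull the lever up, and leave the beaker, flask, tip box and tape roll standing where they are.

Things in the scene. Friction and masses are not known exactly. Their poses are not given: they have to be found in the camera images.
- shaker: White bench shaker, fixed. Origin on the bench (z = 0) under the gate's neutral channel; x points forward (away from the robot), y left, z up. In this frame the console covers x -80..85, y -150..150 mm, 42 mm high; behind it (x 95..250, y -110..110 mm) a platform carries a tube rack, 120 mm high in all. Black pips mark the three forward slots: one, two, three.
- gate (a point): Middle of the gate on the steel gate plate's top, 50 mm above the bench; axes as the shaker's. Plate 116 mm (x) by 140 mm (y). A neutral channel 16 mm wide runs along y (48 mm each way); three lanes cross it at y = +40 (first), 0 (second) and -40 mm (third, right), each a 16 mm wide slot reaching 38 mm forward and 38 mm back.
- lever_mid (a point): Middle of the lever's white grip, on its axis, 85 mm above the bench. The grip is an upright cylinder, 22 mm in diameter, 62 to 110 mm above the bench, on a 12 mm stem in the gate. The lever stays upright, slides across and forward in the shaker's frame with 2 to 4 N, stays where it is left, and cannot pass the steel between the slots.
- gear_across (a joint): Lever position across the gate, m: 0 = first (left) lane, 0.04 = second lane, 0.08 = third (right) lane and end stop; grows to the right (the shaker's -y).
- gear_forward (a joint): Lever position along the slots, m: 0 = neutral channel, +0.03 = fully home (end stop) in a forward slot, -0.03 = end of a backward slot; grows along the shaker's +x.
- gear_lift (a joint): How far the lever is pulled up, m, 0..0.02; a spring holds it down at 0 with about 7 N. It should stay down.
- slot3_end (a point): Where the lever's axis stands when fully home in the third forward slot, at the gate plate's top level (50 mm high).
- start_top (a point): Centre of the top of the round white start button, 28 mm in diameter, in a grey housing on the console right of the gate, 95 mm right of the third lane. It is pressed straight down.
- start (a joint): Travel of the start button, m: 0 = up, 0.006 = right down (about 5 N); springs back.
- beaker: Small glass beaker, 46 mm wide, 58 mm high, loose on the bench left of the console; origin at the centre of its underside.
- flask: Conical flask, 62 mm wide, 104 mm high, loose on the bench right of the console; origin at the centre of its underside.
- tips: Pipette tip box with clear lid, 86 x 114 mm, 91 mm high, loose on the left of the bench; origin at the centre of its underside.
- tape: Roll of tape lying flat, 96 mm wide, 25 mm high, loose on the right of the bench; origin at the centre of its underside.

How it is judged:
On the way, in this order (a step that is already met when the one before it is completed fails the run):
1. the lever is across in the third lane, still in the neutral channel (value of joint gear_across above 0.073 m and value of joint gear_forward below 0.012 m), for 0.05 s.
2. the lever is forward, fully home in the third slot (value of joint gear_across above 0.073 m and value of joint gear_forward above 0.025 m), for 0.2 s.
3. the start button is pressed down (value of joint start above 0.0045 m), for 0.05 s.
4. the start button is released (value of joint start below 0.0015 m), for 0.2 s.
At the end, for the whole second after the job is handed in: The lever stands in the third forward slot within 5 mm of its end stop (and within 7 mm across), down on its seat (under 3 mm lift); the start button has been pressed after that and is up again (under 1.5 mm); beaker, flask, tip box and tape roll are within 20 mm of where they stood (all of step 2 and value of joint gear_lift below 0.003 m and value of joint start below 0.0015 m and distance of each of beaker, flask, tips, tape from where it was at the start of the episode below 0.02 m); the robot touches nothing.
It fails at once if the lever is pulled up by more than 6 mm (value of joint gear_lift above 0.006 m).
It fails at once if the start button is pressed while the lever is not in the third forward slot (value of joint start above 0.003 m and (value of joint gear_across below 0.07 m or value of joint gear_forward below 0.022 m)).
It fails at once if a bystander is shoved, carried or knocked over (moved by more than 20 mm or tilted by more than 0.5 rad) (distance of any of beaker, flask, tips, tape from where it was at the start of the episode above 0.02 m or angle between any of beaker, flask's own z axis and vertical above 0.5 rad).
It also fails if it takes over 48 s, if anything falls off the work surface, if the arm or the gripper's body presses on something with over 40 N, if the wrist force passes 120 N, or if a joint passes its speed limit or range.

## Robot

A 6-joint arm with a two-finger parallel gripper is mounted at the origin on a cart in front of the work surface, level with it; the furniture and walls round the work are solid. World frame = base frame: x ahead of the robot, y to its left, z up, the work surface at z = 0. Lengths are in m, angles in rad, forces in N, time in s.
With the tool pointing down it reaches from about 0.225 to 0.875 m from the base axis. Payload 3.4 kg.
Tool frame: the origin (TCP) lies midway between the tips of the shut fingers; the grasp point (between the pads) lies 19 mm behind it (manip.grasp_offset is the distance from the TCP to the grasp point, in m); x points along the fingers, y is the direction in which the jaws open and shut, and the axes are right-handed (so a half turn about x gives the same grasp; the last joint's range is limited). The gripper opens to 85 mm and grips with 20 to 120 N. Pads are 22 mm wide; open, the fingers measure 114 mm over their backs; the gripper's body (76 mm by 85 mm) begins 54 mm behind the grasp point. The pads swing forward as they close: fully open they stand 13 mm farther back than shut.
Start: joints at [1.088, 0.276, 1.505, -0, 1.361, -0.121], TCP at [0.204, 0.538, 0.231] pointing down, gripper open.
Joint ranges: [-2.89, 2.89], [-0.75, 2.08], [0.22, 2.7], [-1.18, 4.32], [0.11, 2.71], [-2.7, 2.7]. Speed limits (rad/s): [2.57, 2.57, 3.14, 3.14, 3.14, 3.14].

## Interface

Orientations are given as a unit quaternion [w, x, y, z].
In Python, from rig import manip gives the robot as it stands.
- The arm moves only by the shell command python3 -m creep 'ROWS' [OPENING] [FORCE]. ROWS is a JSON object of lists of equal length, an entry for each row: "delta_pos": the shift along the tool's x, y, z in cm, a list of three; "dr": the turn, a rotation vector about the tool's x, y, z in rad, a list of three. In form: {"delta_pos": [[dx, dy, dz], ...], "dr": [[rx, ry, rz], ...]}. A call has 1 to 10 rows; each row is the pose to reach, as a shift and turn from the pose commanded when the call began, along the tool's axes at that moment; what a row does not reach only later rows make up. A row lasts 1/10 s, in which the tool goes at most 50 mm and 8.59 degrees, less where a joint would pass 70% of its speed; a pose out of reach is approached as far as the arm can. A call with a gripper value outside its range is refused whole. OPENING is the opening, from -1 (shut) to 1 (fully open), set as the call begins (- or left out, the last holds). The fingers move at their own pace and stop on an object; FORCE is the grip in N (left out, the last holds). Time passes only in rows, so rows that repeat a pose let the fingers close. It gives the time, the measured TCP pose, the force and the opening at its end, in the units of the state.
- manip.get_state(): the state, without advancing time (a new reading comes with each control period).
- manip.get_image(name): name is "scene" or "side" or "wrist"; returns a dict with "pixels" (480x640x3 uint8, blue, green, red), "depth" (480x640 float32, m along the optical axis (not along the pixel's ray), 0 where there is no reading), "intrinsics" (3x3 intrinsics, pixels), "k1" (the pictures are not rectified: a ray, as slopes to the right and down, at radius r is drawn at 1 + k1 r^2 times it, then the intrinsics apply), "rvec" (rotation vector, rad) and "tvec" (3), from world to camera coordinates, as OpenCV has them. Camera axes: x right, y down, z forward; pixel columns grow to the right and rows downward; lengths in m; the calibration is good to about 2 mm. A picture is of the moment at which its call begins.
- manip.sign_off(): hands the job in, once; it reports no verdict.
The state is a dict: "clock": time; "qpos": joint angles; "qd": joint speeds; "effort": joint torques, N m; "position": TCP position; "ee_rot": TCP orientation; "contact_force": force on the tool from outside, world axes, zero at the start; "moment": the same for the moment, N m; "width": finger opening in m.
Only numpy, scipy, OpenCV 4.12 (cv2) and the standard library are available. Lean on these libraries where they do the work, as an engineer would, in place of code of your own. Each camera call takes 0.05 s, during which the arm holds its last target. There are 200 camera calls.

## Working session

There is one attempt and no reset: what is moved stays moved. The work goes in short steps, Python scripts to look and compute and a shell command to move; the robot and the scene stay as the last step left them, time stands still between calls to the robot, and variables do not carry over. Pictures are saved under pics/ and viewed, about 8 in all and at most 12, crops included, and the job is handed in when it is done.

```bash
mkdir -p pics; cat > h.py <<'E'
import numpy as np, cv2
from rig import manip
from scipy.spatial.transform import Rotation as R
def cam(n):
    d=manip.get_image(n); d['R']=cv2.Rodrigues(np.array(d['rvec'],float))[0]; d['t']=np.array(d['tvec'],float).ravel(); return d
def ray(d,u,v):
    K=np.array(d['intrinsics']); x=(u-K[0,2])/K[0,0]; y=(v-K[1,2])/K[1,1]
    a,b=x,y
    for _ in range(20):
        s=1+d['k1']*(a*a+b*b); a,b=x/s,y/s
    return -d['R'].T@d['t'], d['R'].T@np.array([a,b,1.])
def plane(d,u,v,z):
    c,r=ray(d,u,v); return c+r*(z-c[2])/r[2]
def pt(d,u,v):
    c,r=ray(d,u,v); return c+r*d['depth'][int(round(v)),int(round(u))]
def tri(d1,p1,d2,p2):
    c1,r1=ray(d1,*p1); c2,r2=ray(d2,*p2)
    s=np.linalg.lstsq(np.c_[r1,-r2],c2-c1,rcond=None)[0]; a=c1+s[0]*r1; b=c2+s[1]*r2
    return (a+b)/2, np.linalg.norm(a-b)
E
python3 - <<'E'
from h import *
import pickle
o={}
for n in ('scene','side','wrist'):
    d=cam(n); o[n]=d; cv2.imwrite(f'pics/{n}0.png',d['pixels']); print(n,-d['R'].T@d['t'],d['R'][2])
pickle.dump(o,open('o.pkl','wb')); s=manip.get_state(); print(s)
E
```

```text
scene [-0.53168165 -0.52690455  0.87218222] [ 0.75529413  0.37720782 -0.53595246]
side [0.53055168 1.12695708 0.77207036] [ 0.01300534 -0.85139679 -0.52436091]
wrist [0.14134914 0.55968779 0.37159112] [ 0.24410889 -0.0933029  -0.96524889]
{'clock': 0.15, 'qpos': array([ 1.08799875e+00,  2.76454035e-01,  1.50579162e+00, -2.36619318e-05,
        1.36071346e+00, -1.21005489e-01]), 'qd': array([ 1.48163966e-03, -1.74793538e-03, -4.00052632e-03, -1.38717695e-03,
       -8.49782644e-05, -1.27936005e-03]), 'effort': array([ 1.36360304e-03, -4.17142403e+01, -2.46034187e+01, -3.09054194e-04,
        7.60670635e-03,  1.30208036e-06]), 'position': array([0.20336272, 0.53743697, 0.23065619]), 'ee_rot': array([ 0.69543315,  0.12675089,  0.69570482, -0.12767828]), 'contact_force': array([ 0.13750442,  0.01531396, -0.49595353]), 'moment': array([-0.00223987, -0.03663228, -0.02844376]), 'width': 0.08544286710919392}
```

View pics/scene0.png

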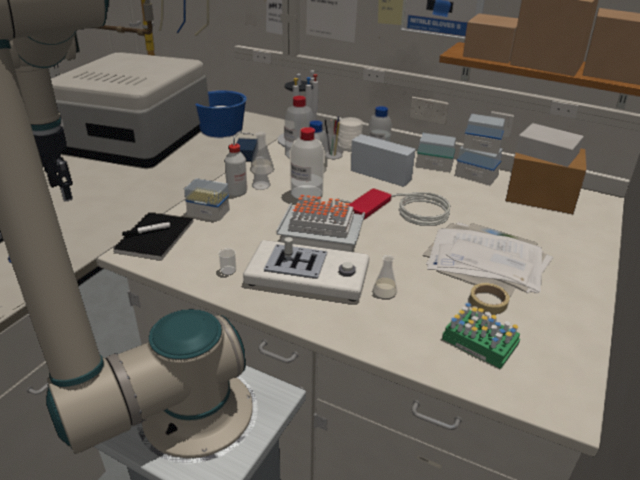

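View pics/side0.png

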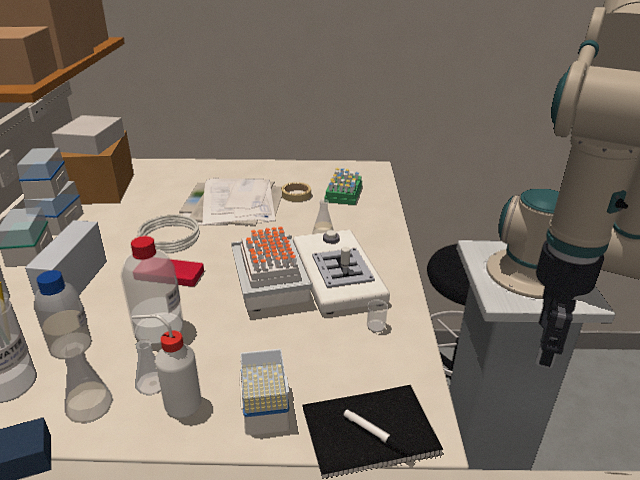

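The scene view shows the shaker at about (305,268), lever near (289,246), button near (347,268) and flask at (386,280). The side view shows the gate at about (343,266) and button at (331,237). I'll zoom in on the gate in both.

```bash
python3 - <<'E'
from h import *
a=cv2.imread('pics/scene0.png')[225:305,235:375]; b=cv2.imread('pics/side0.png')[220:315,290:395]
a=cv2.resize(a,(784,448),interpolation=cv2.INTER_CUBIC)[:, :]; a=cv2.resize(a,None,fx=.5,fy=.5) if 0 else a
cv2.imwrite('pics/c1.png',a); cv2.imwrite('pics/c2.png',cv2.resize(b,None,fx=6,fy=6,interpolation=cv2.INTER_CUBIC))
E
```

```text
(no output)
```

View pics/c1.png

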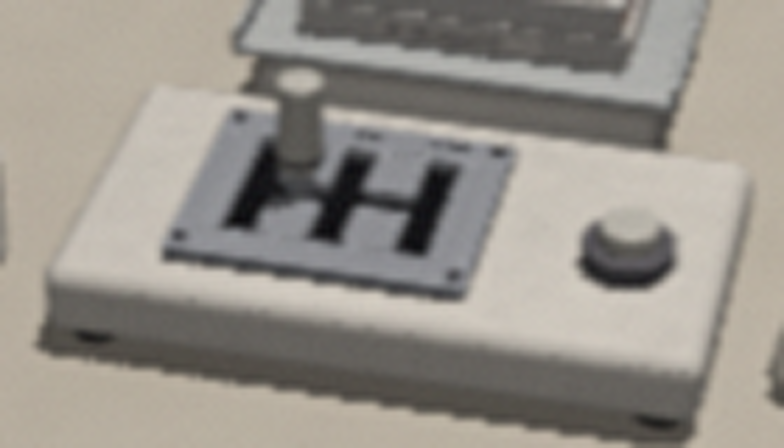

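View pics/c2.png

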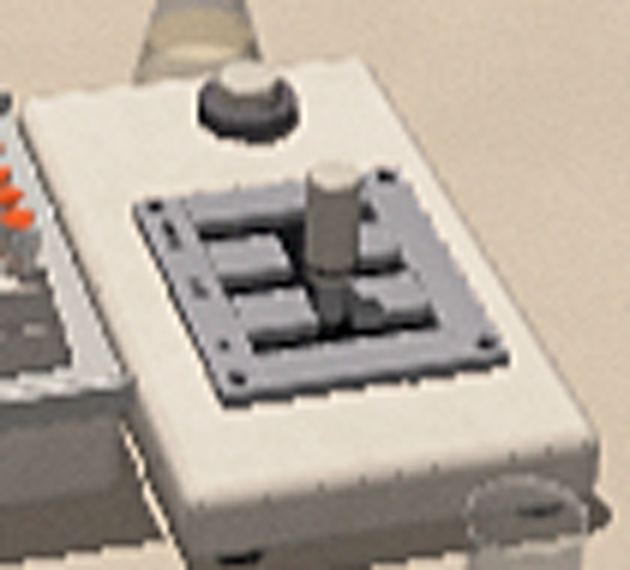

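The crops show the lever in the neutral channel at the first lane, top at c1 (300,80) and c2 (335,167). The button top is at c1 (632,226) and c2 (250,79). The gate plate has four screws, which I'll triangulate.

```bash
python3 - <<'E'
from h import *
import pickle
o=pickle.load(open('o.pkl','rb')); A,B=o['scene'],o['side']
f1=lambda p:((p[0]+.5)/5.6-.5+235,(p[1]+.5)/5.6-.5+225); f2=lambda p:((p[0]+.5)/6-.5+290,(p[1]+.5)/6-.5+220)
P={'FL':((238,117),(238,379)),'FR':((500,152),(155,205)),'NR':((453,274),(387,176)),'NL':((180,235),(487,342)),'btn':((632,226),(250,79)),'lev':((300,80),(335,167))}
r={}
for k,(p,q) in P.items():
    x,e=tri(A,f1(p),B,f2(q)); r[k]=x; print(k,x.round(4),round(e,4), plane(A,*f1(p),.05).round(4), plane(B,*f2(q),.05).round(4))
c=sum(r[k] for k in('FL','FR','NR','NL'))/4
fx=r['FL']+r['FR']-r['NL']-r['NR']; ly=r['FL']+r['NL']-r['FR']-r['NR']
print(c, np.arctan2(fx[1],fx[0]),np.arctan2(-ly[0],ly[1]))
y=np.arctan2(fx[1]+-ly[0],fx[0]+ly[1]); Rz=np.array([[np.cos(y),-np.sin(y)],[np.sin(y),np.cos(y)]])
print(y)
for k in r: print(k,(Rz.T@(r[k]-c)[:2]).round(4))
for n,l in (('flask',(386,293)),('beaker',(228,272))): print(n,plane(A,*l,0))
E
```

```text
FL [0.5083 0.1274 0.0493] 0.0021 [0.5059 0.1268 0.05  ] [0.5091 0.1271 0.05  ]
FR [0.5422 0.0052 0.0494] 0.0011 [0.5406 0.0048 0.05  ] [0.5426 0.0053 0.05  ]
NR [ 0.4458 -0.0205  0.0497] 0.0007 [ 0.4459 -0.0207  0.05  ] [ 0.4456 -0.0196  0.05  ]
NL [0.4123 0.1001 0.0499] 0.0001 [0.4121 0.1    0.05  ] [0.4123 0.1002 0.05  ]
btn [ 0.5029 -0.0805  0.0608] 0.0007 [ 0.5172 -0.0746  0.05  ] [ 0.5023 -0.0983  0.05  ]
lev [0.4716 0.0707 0.1096] 0.0026 [0.548  0.1174 0.05  ] [ 0.4672 -0.0262  0.05  ]
[0.47715013 0.05303344 0.04957685] 0.2681775011771354 0.27065177985253436
0.26955798480367626
FL [0.0499 0.0633]
FR [ 0.05   -0.0635]
NR [-0.0498 -0.0625]
NL [-0.05    0.0627]
btn [-0.0107 -0.1356]
lev [-0.0006  0.0185]
flask [ 5.19137693e-01 -1.83499455e-01 -1.11022302e-16]
beaker [0.39931585 0.21386281 0.        ]
```

```bash
cat >> h.py <<'E'
C=np.array([.4772,.0530,0]); YAW=.2696
RS=R.from_euler('z',YAW).as_matrix()
def S(x,y,z): return C+RS@np.array([x,y,z])
def go(*targets):
    s=manip.get_state(); q=s['ee_rot']; T=R.from_quat([q[1],q[2],q[3],q[0]]).as_matrix()
    sh=RS.T@(s['position']-C)
    print('t',round(s['clock'],2),'shaker-frame tcp mm',(sh*1e3).round(1),'F shaker',(RS.T@s['contact_force']).round(1),'w',round(s['width'],4))
    y=RS[:,1]
    D=[np.c_[[0,0,-1],sg*y,np.cross([0,0,-1],sg*y)] for sg in (1,-1)]
    for d in D: print('turn',R.from_matrix(T.T@d).as_rotvec().round(3))
    for t in targets: print(t,'delta cm',(T.T@(S(*t)-s['position'])*100).round(2))
E
python3 -c "
from h import *
go((0,.06,.22),(0,.06,.075)); print(manip.get_state()['qpos'].round(2))"
```

```text
t 0.15 shaker-frame tcp mm [-134.9  539.9  230.7] F shaker [ 0.1 -0.  -0.5] w 0.0854
turn [-0.631 -0.001  0.001]
turn [2.51e+00 2.00e-03 1.00e-03]
(0, 0.06, 0.22) delta cm [  1.1  -30.77  39.22]
(0, 0.06, 0.075) delta cm [ 15.6  -30.75  39.22]
[ 1.09  0.28  1.51 -0.    1.36 -0.12]
```

```bash
python3 -m creep '{"delta_pos":[[0,-1,1.3],[0,-3,4],[0,-6,8],[0,-9,12],[0,-12,16],[0,-15,20],[0,-18,24],[0,-21,28],[0,-24,32],[0,-27,35]],"dr":[[-0.05,0,0],[-0.1,0,0],[-0.16,0,0],[-0.22,0,0],[-0.28,0,0],[-0.34,0,0],[-0.4,0,0],[-0.46,0,0],[-0.52,0,0],[-0.58,0,0]]}' -1 20; python3 -c "
from h import *
go((0,.06,.22),(0,.06,.14)); print(manip.get_state()['qpos'].round(2))"
```

```text
clock: 1.15
position: [0.4368, 0.1592, 0.2312]
ee_rot: [0.703, -0.078, 0.703, 0.077]
contact_force: [-0.1, 0.5, 0.1]
width: 0.0002
t 1.15 shaker-frame tcp mm [-10.7 113.1 231.2] F shaker [0.1 0.5 0.1] w 0.0002
turn [-0.05   0.001  0.   ]
turn [ 3.092e+00  1.000e-03 -1.000e-03]
(0, 0.06, 0.22) delta cm [ 1.13 -5.25  1.33]
(0, 0.06, 0.14) delta cm [ 9.13 -5.25  1.32]
[ 0.2   0.11  1.72 -0.    1.31 -1.59]
```

```bash
python3 -m creep '{"delta_pos":[[1,-2,0.5],[3,-4.5,1],[6,-5.3,1.3],[8.5,-5.3,1.3],[9.1,-5.3,1.3],[9.1,-5.3,1.3],[9.1,-5.3,1.3]],"dr":[[-0.05,0,0],[-0.05,0,0],[-0.05,0,0],[-0.05,0,0],[-0.05,0,0],[-0.05,0,0],[-0.05,0,0]]}'; python3 -c "
from h import *
import pickle
go((0,.06,.075))
for n in('wrist','side'):
  d=cam(n); cv2.imwrite(f'pics/{n}1.png',d['pixels']); pickle.dump(d,open(n+'1.pkl','wb'))
"
```

```text
clock: 1.85
position: [0.4602, 0.1128, 0.1413]
ee_rot: [0.701, -0.095, 0.7, 0.095]
contact_force: [-1.0, 1.1, 0.4]
width: -0.0005
t 1.85 shaker-frame tcp mm [ -0.4  62.2 141.3] F shaker [-0.6  1.3  0.4] w -0.0005
turn [-0.001  0.002  0.   ]
turn [ 3.141e+00  0.000e+00 -3.000e-03]
(0, 0.06, 0.075) delta cm [ 6.63 -0.22  0.03]
```

View pics/wrist1.png

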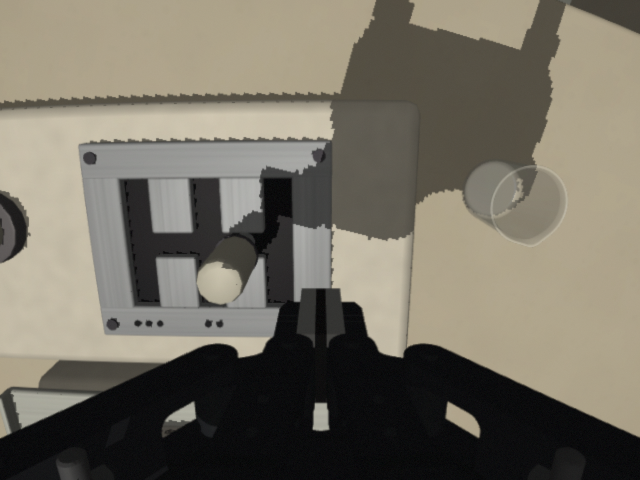

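The wrist view shows the shut fingers left of the lever (top at about (220,285)), the lever between lanes 1 and 2 in the channel, and the screws at (90,158), (319,156) and (112,324). I'll cross-check the calibration and then descend.

```bash
python3 -c "
from h import *
import pickle
d=pickle.load(open('wrist1.pkl','rb'))
for p,z in (((90,158),.05),((319,156),.05),((112,324),.05),((220,285),.11)): print((RS.T@(plane(d,*p,z)-C)*1e3).round(1), (RS.T@(pt(d,*p)-C)*1e3).round(1))
"; python3 -m creep '{"delta_pos":[[2,-0.2,0],[4,-0.2,0],[6,-0.2,0],[6.6,-0.2,0],[6.6,-0.2,0],[6.6,-0.2,0]],"dr":[[0,0,0],[0,0,0],[0,0,0],[0,0,0],[0,0,0],[0,0,0]]}'; python3 -c "
from h import *
go((0,.0,.075),(0,-.02,.075))"
```

```text
[-49.8 -64.9  50. ] [-49.8 -65.1  49.6]
[-49.5  60.5  50. ] [-49.4  60.5  49.3]
[ 49.7 -65.4  50. ] [ 49.2 -64.9  50.9]
[  0.3  18.1 110. ] [  0.9  17.7 108.4]
clock: 2.55
position: [0.461, 0.1108, 0.0754]
ee_rot: [0.702, -0.095, 0.7, 0.095]
contact_force: [-0.3, 0.4, -1.2]
width: -0.0004
t 2.55 shaker-frame tcp mm [-0.3 60.  75.4] F shaker [-0.2  0.5 -1.2] w -0.0004
turn [-0.001  0.002  0.   ]
turn [ 3.14e+00  1.00e-03 -3.00e-03]
(0, 0.0, 0.075) delta cm [ 0.04 -6.    0.03]
(0, -0.02, 0.075) delta cm [ 0.04 -8.    0.03]
```

```bash
python3 -m creep '{"delta_pos":[[0,-0.8,0],[0,-1.6,0],[0,-2.3,0],[0,-3,0],[0,-3.7,0],[0,-4.4,0],[0,-5.1,0],[0,-5.8,0],[0,-6.4,0],[0,-6.4,0]],"dr":[[0,0,0],[0,0,0],[0,0,0],[0,0,0],[0,0,0],[0,0,0],[0,0,0],[0,0,0],[0,0,0],[0,0,0]]}'; python3 -c "
from h import *
go((0,-.02,.075))"
```

```text
clock: 3.55
position: [0.4771, 0.0477, 0.0741]
ee_rot: [0.701, -0.095, 0.701, 0.094]
contact_force: [-0.3, -0.0, -0.4]
width: 0.0
t 3.55 shaker-frame tcp mm [-1.5 -5.1 74.1] F shaker [-0.3  0.1 -0.4] w 0.0
turn [-0.002 -0.001  0.001]
turn [3.14e+00 1.00e-03 1.00e-03]
(0, -0.02, 0.075) delta cm [-0.09 -1.49  0.15]
```

```bash
python3 -c "
from h import *
d=cam('wrist'); cv2.imwrite('pics/w2.png',d['pixels'])"
```

```text
(no output)
```

View pics/w2.png

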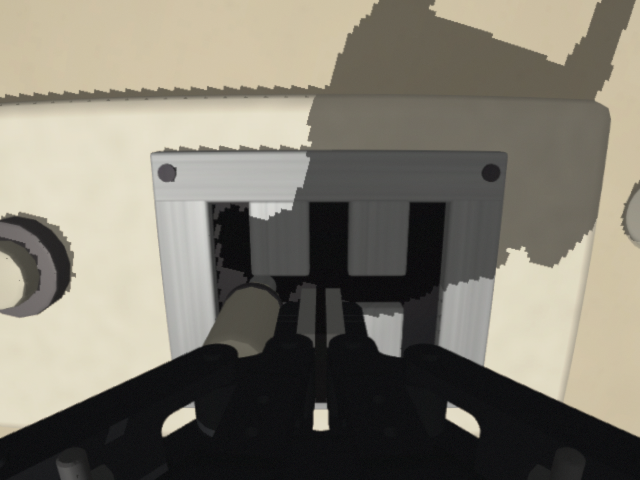

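The lever has slid right and its stem at about (262,285) is now short of lane 3 (about 232). I'll continue gently to the stop.

```bash
python3 -m creep '{"delta_pos":[[0,-0.3,0],[0,-0.6,0],[0,-0.8,0],[0,-0.95,0],[0,-1.05,0]],"dr":[[0,0,0],[0,0,0],[0,0,0],[0,0,0],[0,0,0]]}'; python3 -m creep '{"delta_pos":[[0,-0.1,0],[0,-0.2,0],[0,-0.2,0]],"dr":[[0,0,0],[0,0,0],[0,0,0]]}';  python3 -c "
from h import *
go((0,-.02,.075))"
```

```text
clock: 4.1
position: [0.4792, 0.0387, 0.0741]
ee_rot: [0.7, -0.094, 0.701, 0.095]
contact_force: [-0.5, 2.1, -1.4]
width: 0.0001
clock: 4.4
position: [0.4801, 0.0366, 0.0742]
ee_rot: [0.701, -0.095, 0.701, 0.095]
contact_force: [-0.8, 2.2, -0.7]
width: -0.0002
t 4.4 shaker-frame tcp mm [ -1.6 -16.5  74.2] F shaker [-0.2  2.3 -0.7] w -0.0002
turn [-0.001 -0.001 -0.   ]
turn [ 3.14e+00 -0.00e+00  1.00e-03]
(0, -0.02, 0.075) delta cm [-0.08 -0.35  0.16]
```

```bash
python3 -m creep '{"delta_pos":[[0,-0.1,0],[0,-0.2,0],[0,-0.2,0]],"dr":[[0,0,0],[0,0,0],[0,0,0]]}'; python3 -m creep '{"delta_pos":[[0,-0.1,0],[0,-0.2,0],[0,-0.2,0]],"dr":[[0,0,0],[0,0,0],[0,0,0]]}';  python3 -c "
from h import *
go((0,-.02,.075)); d=cam('wrist'); cv2.imwrite('pics/w3.png',d['pixels'])"
```

```text
clock: 4.7
position: [0.4804, 0.0355, 0.0743]
ee_rot: [0.701, -0.094, 0.701, 0.095]
contact_force: [-2.1, 5.6, 0.3]
width: 0.0001
clock: 5.0
position: [0.4805, 0.035, 0.0743]
ee_rot: [0.7, -0.092, 0.701, 0.095]
contact_force: [-3.7, 9.2, 1.8]
width: 0.0
t 5.0 shaker-frame tcp mm [ -1.7 -18.2  74.3] F shaker [-1.1  9.9  1.8] w 0.0
turn [-0.003 -0.    -0.004]
turn [ 3.139e+00 -7.000e-03  1.000e-03]
(0, -0.02, 0.075) delta cm [-0.07 -0.18  0.17]
```

View pics/w3.png

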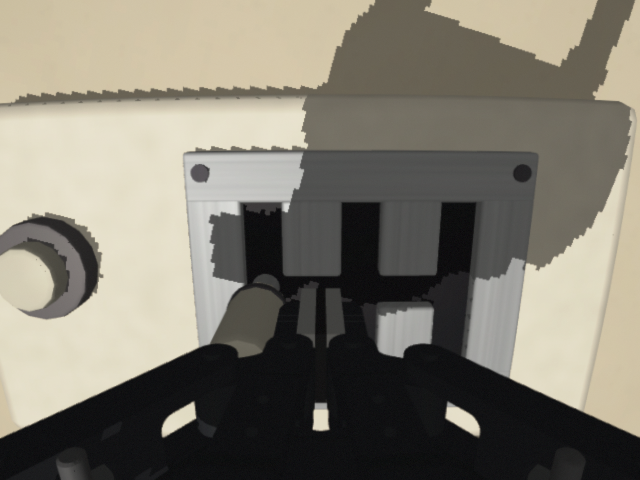

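The force rose to 10 N, so the lever is against the stop, with its stem in lane 3. Now I'll back off left, go behind the lever, and push forward.

```bash
python3 -m creep '{"delta_pos":[[0,0.7,0],[0,1.5,0],[0,1.5,-1.5],[0,1.5,-3.2],[0,1.5,-4],[0,-0.5,-4],[0,-2,-4],[0,-2.1,-4],[0,-2.1,-4],[0,-2.1,-4]],"dr":[[0,0,0],[0,0,0],[0,0,0],[0,0,0],[0,0,0],[0,0,0],[0,0,0],[0,0,0],[0,0,0],[0,0,0]]}'; python3 -c "
from h import *
go((0.008,-.041,.075))
A=cam('scene');B=cam('side'); cv2.imwrite('pics/m.png',np.hstack([cv2.resize(A['pixels'][225:305,235:375],(400,229)),cv2.resize(B['pixels'][220:315,290:395],(400,362))[:229]]))
print((RS.T@(plane(A,289,239,.11)-C)).round(3))"
```

```text
clock: 6.05
position: [0.4482, 0.0025, 0.0743]
ee_rot: [0.701, -0.094, 0.701, 0.095]
contact_force: [0.3, -0.6, -0.1]
width: -0.0004
t 6.05 shaker-frame tcp mm [-41.4 -41.   74.3] F shaker [ 0.1 -0.7 -0.1] w -0.0004
turn [-0.001  0.    -0.   ]
turn [ 3.14 -0.   -0.  ]
(0.008, -0.041, 0.075) delta cm [-0.07  0.    4.94]
[-0.003  0.017  0.11 ]
```

```bash
python3 -m creep '{"delta_pos":[[0,0,0.8],[0,0,1.6],[0,0,2.3],[0,0,3],[0,0,3.6],[0,0,4.1],[0,0,4.5],[0,0,4.7],[0,0,4.7]],"dr":[[0,0,0],[0,0,0],[0,0,0],[0,0,0],[0,0,0],[0,0,0],[0,0,0],[0,0,0],[0,0,0]]}'; python3 -m creep '{"delta_pos":[[0,0,0.1],[0,0,0.2],[0,0,0.2]],"dr":[[0,0,0],[0,0,0],[0,0,0]]}';  python3 -m creep '{"delta_pos":[[0,0,0.1],[0,0,0.2],[0,0,0.2]],"dr":[[0,0,0],[0,0,0],[0,0,0]]}';python3 -c "
from h import *
go((0.008,-.041,.075))"
```

```text
clock: 7.05
position: [0.494, 0.0147, 0.0742]
ee_rot: [0.701, -0.094, 0.701, 0.095]
contact_force: [-1.8, -0.3, 0.9]
width: 0.0003
clock: 7.35
position: [0.4954, 0.0151, 0.0742]
ee_rot: [0.701, -0.094, 0.701, 0.095]
contact_force: [-2.2, 0.3, 1.0]
width: -0.0002
clock: 7.65
position: [0.4969, 0.0155, 0.0742]
ee_rot: [0.7, -0.095, 0.701, 0.095]
contact_force: [-2.9, -1.4, 1.4]
width: -0.0006
t 7.65 shaker-frame tcp mm [  9.1 -41.4  74.2] F shaker [-3.2 -0.6  1.4] w -0.0006
turn [-0.001 -0.001 -0.   ]
turn [ 3.14e+00 -0.00e+00  2.00e-03]
(0.008, -0.041, 0.075) delta cm [-0.08  0.04 -0.11]
```

```bash
python3 -m creep '{"delta_pos":[[0,0,0.1],[0,0,0.2],[0,0,0.2]],"dr":[[0,0,0],[0,0,0],[0,0,0]]}';  python3 -m creep '{"delta_pos":[[0,0,0.1],[0,0,0.2],[0,0,0.2]],"dr":[[0,0,0],[0,0,0],[0,0,0]]}';python3 -c "
from h import *
go((0.008,-.041,.075))"
```

```text
clock: 7.95
position: [0.4973, 0.0157, 0.0741]
ee_rot: [0.699, -0.095, 0.702, 0.095]
contact_force: [-6.9, -1.8, 2.5]
width: -0.0004
clock: 8.25
position: [0.4975, 0.0158, 0.074]
ee_rot: [0.698, -0.095, 0.704, 0.095]
contact_force: [-10.1, -3.6, 5.7]
width: -0.0
t 8.25 shaker-frame tcp mm [  9.7 -41.2  74. ] F shaker [-10.7  -0.8   5.7] w -0.0
turn [-0.    -0.008 -0.001]
turn [ 3.141e+00 -1.000e-03  1.300e-02]
(0.008, -0.041, 0.075) delta cm [-0.1   0.02 -0.17]
```

End stop reached at 10.7 N. Back off, lift, move toward the button, and look.

```bash
python3 -m creep '{"delta_pos":[[0,0,-1],[0,0,-2.5],[0,0,-3.5],[-2,0,-3.5],[-5,0,-3.5],[-7,-2,-3.5],[-7,-4,-3],[-7,-4,-3],[-7,-4,-3],[-7,-4,-3]],"dr":[[0,0,0],[0,0,0],[0,0,0],[0,0,0],[0,0,0],[0,0,0],[0,0,0],[0,0,0],[0,0,0],[0,0,0]]}'; python3 -c "
from h import *
go((-.011,-.1356,.075),(-.011,-.1356,.061))
d=cam('wrist'); cv2.imwrite('pics/w4.png',d['pixels'])
import pickle; pickle.dump(d,open('w4.pkl','wb'))"
```

```text
clock: 9.25
position: [0.482, -0.0293, 0.1438]
ee_rot: [0.7, -0.094, 0.701, 0.095]
contact_force: [0.2, -0.4, 0.2]
width: -0.0001
t 9.25 shaker-frame tcp mm [-17.2 -80.6 143.8] F shaker [ 0.1 -0.4  0.2] w -0.0001
turn [-0.001 -0.001 -0.001]
turn [ 3.14e+00 -2.00e-03  2.00e-03]
(-0.011, -0.1356, 0.075) delta cm [ 6.87 -5.51  0.64]
(-0.011, -0.1356, 0.061) delta cm [ 8.27 -5.51  0.64]
```

View pics/w4.png

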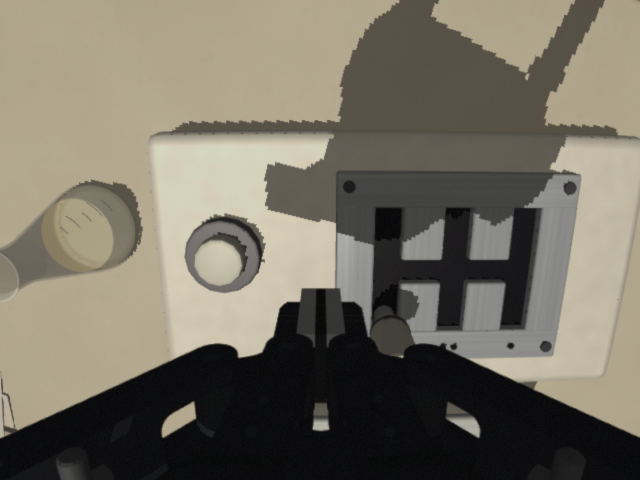

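The wrist view shows the lever's stem at about (383,315), home in the three-pip slot. The button top is at about (219,260), with the flask clear on the left.

```bash
python3 -c "
from h import *
import pickle
d=pickle.load(open('w4.pkl','rb'))
print((RS.T@(plane(d,219,260,.061)-C)*1e3).round(1), (RS.T@(pt(d,219,260)-C)*1e3).round(1))"
python3 -m creep '{"delta_pos":[[0,-1.5,0.3],[0,-3.5,0.6],[0,-5.2,0.6],[0,-5.5,0.6],[2.5,-5.5,0.6],[5,-5.5,0.6],[6.9,-5.5,0.6],[6.9,-5.5,0.6],[6.9,-5.5,0.6]],"dr":[[0,0,0],[0,0,0],[0,0,0],[0,0,0],[0,0,0],[0,0,0],[0,0,0],[0,0,0],[0,0,0]]}';python3 -c "
from h import *
go((-.011,-.1356,.061),(-.011,-.1356,.055))"
```

```text
[ -11.3 -137.    61. ] [ -11.6 -136.8   61.9]
clock: 10.2
position: [0.5033, -0.0812, 0.0754]
ee_rot: [0.701, -0.094, 0.701, 0.095]
contact_force: [0.4, 1.3, 0.6]
width: 0.0002
t 10.2 shaker-frame tcp mm [ -10.6 -136.4   75.4] F shaker [0.7 1.1 0.6] w 0.0002
turn [-0.002 -0.    -0.001]
turn [ 3.14e+00 -1.00e-03  1.00e-03]
(-0.011, -0.1356, 0.061) delta cm [ 1.44  0.07 -0.04]
(-0.011, -0.1356, 0.055) delta cm [ 2.04  0.07 -0.04]
```

Press down in steps, watching the force.

```bash
python3 -m creep '{"delta_pos":[[0.7,0,0],[1.3,0,0],[1.7,0,0],[2,0,0],[2,0,0]],"dr":[[0,0,0],[0,0,0],[0,0,0],[0,0,0],[0,0,0]]}'; python3 -m creep '{"delta_pos":[[0.1,0,0],[0.2,0,0],[0.2,0,0]],"dr":[[0,0,0],[0,0,0],[0,0,0]]}'
```

```text
clock: 10.7
position: [0.5044, -0.0816, 0.0578]
ee_rot: [0.702, -0.095, 0.7, 0.094]
contact_force: [-3.2, 1.3, 17.9]
width: -0.0
clock: 11.0
position: [0.5045, -0.0816, 0.0576]
ee_rot: [0.702, -0.095, 0.7, 0.094]
contact_force: [-5.9, 1.5, 30.3]
width: -0.0003
```

```bash
for i in 1 2 3 4 5 6; do python3 -m creep '{"delta_pos":[[-0.15,0,0],[-0.15,0,0]],"dr":[[0,0,0],[0,0,0]]}' | grep -E 'posi|force'; done
```

```text
position: [0.5044, -0.0816, 0.0577]
contact_force: [-3.7, 0.4, 20.9]
position: [0.5044, -0.0815, 0.058]
contact_force: [-0.8, 0.2, 11.4]
position: [0.5044, -0.0815, 0.0587]
contact_force: [0.2, -0.8, 4.9]
position: [0.5043, -0.0816, 0.0597]
contact_force: [1.2, 0.3, 4.1]
position: [0.5042, -0.0815, 0.061]
contact_force: [1.8, 0.2, 3.0]
position: [0.5033, -0.0813, 0.0622]
contact_force: [1.4, 0.1, 2.4]
```

```bash
for i in 1 2 3; do python3 -m creep '{"delta_pos":[[-0.15,0,0],[-0.15,0,0]],"dr":[[0,0,0],[0,0,0]]}' | grep -E 'posi|force'; done
```

```text
position: [0.5028, -0.0812, 0.0636]
contact_force: [1.2, -0.6, 1.6]
position: [0.5023, -0.0809, 0.0649]
contact_force: [0.7, -0.7, -0.7]
position: [0.503, -0.0812, 0.0667]
contact_force: [-0.8, -0.3, 0.1]
```

The spring acted from about 58 mm (5 N) up to about 64 mm (0 N), which is the full 6 mm of travel, and the stop was solid. Retreat and run a final check.

```bash
python3 -m creep '{"delta_pos":[[-2,0,0],[-5,0,0],[-9,0,0],[-12,0,0],[-12,0,-4],[-12,0,-8],[-12,0,-11],[-12,0,-11],[-12,0,-11]],"dr":[[0,0,0],[0,0,0],[0,0,0],[0,0,0],[0,0,0],[0,0,0],[0,0,0],[0,0,0],[0,0,0]]}'; python3 -c "
from h import *
import pickle
go()
o=pickle.load(open('o.pkl','rb'))
A=cam('scene');B=cam('side')
cv2.imwrite('pics/f.png',np.vstack([A['pixels'][200:340,170:530],B['pixels'][190:330,60:420]]).repeat(2,0).repeat(2,1))"
```

```text
clock: 13.7
position: [0.3974, -0.1106, 0.1871]
ee_rot: [0.701, -0.094, 0.7, 0.094]
contact_force: [0.4, 0.6, -0.7]
width: 0.0003
t 13.7 shaker-frame tcp mm [-120.5 -136.4  187.1] F shaker [ 0.5  0.5 -0.7] w 0.0003
turn [-0.003  0.001  0.   ]
turn [ 3.139e+00  1.000e-03 -2.000e-03]
```

View pics/f.png

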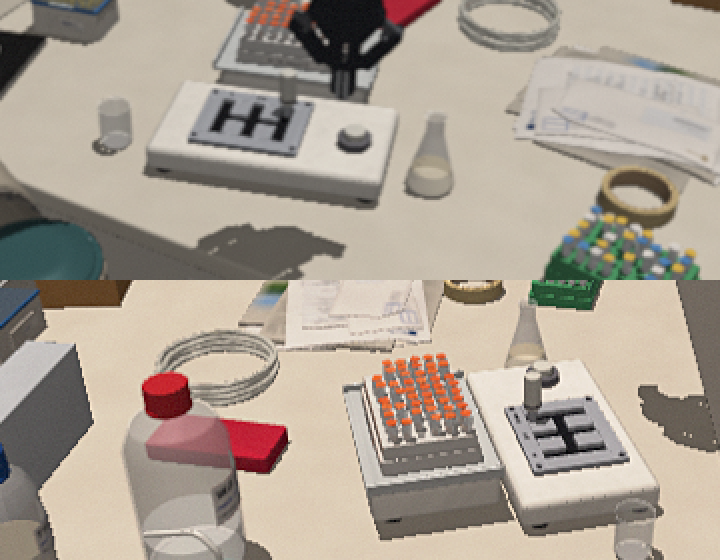

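Both views show the lever forward in slot 3 (top at about scene (314,236) and side (326,238)), the button up, the arm clear, and the glassware and tape where they were. I'll triangulate the lever as a check and then hand in.

```bash
python3 -c "
from h import *
import pickle
o=pickle.load(open('o.pkl','rb'))
x,e=tri(o['scene'],(314.5,236),o['side'],(326.5,238)); p=RS.T@(x-C); print(p.round(4),e)
if abs(p[0]-.03)<.006 and abs(p[1]+.04)<.006: manip.sign_off(); print('signed off')"
```

```text
[ 0.0297 -0.041   0.1065] 0.0017790643312061006
the job is handed in; nothing more can be done
signed off
```

The shaker is in third gear and the start button has been pressed and released. I handed the job in at about 14 s on the robot's clock, well under the 48 s limit. Sign-off gives no verdict, so these are my own checks.

- **Across:** I pushed the lever right with shut fingertips until it met the end stop at about 10 N. A wrist picture showed the stem in the third lane, still in the neutral channel.
- **Forward:** I pushed from behind until it met the end stop at about 10.7 N. The last check from two views put the lever axis at x = 29.7 mm, y = -41.0 mm in the shaker's frame. The ideal is 30 and -40.
- **Start button:** I pressed it to a solid stop at up to 30 N. The spring force then faded over about 6 mm as I backed off, which matches full travel and spring-back.
- **Bystanders:** The beaker, flask and tape roll looked undisturbed in the final views; I did not measure their positions. Only a corner of the tip box was in those crops, but the arm only passed over it with about 14 cm to spare, at the very start.
- **Disagreements:** The button top came out at about 61 mm from the images but about 64 mm by touch. The wrist camera read the gate about 2 mm further right than the fixed cameras did. Neither affected the job.
- **Lift:** I did not measure the lever's lift directly. The lever was only pushed sideways and never gripped.

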